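# Lift the bearing-ball tray off its hooks and hold it at the CV joint

### The arm

A 6-joint arm with a two-finger parallel gripper is mounted at the origin on the work surface. World frame = base frame: x ahead of the robot, y to its left, z up, the work surface at z = 0. Lengths are in m, angles in rad, forces in N, time in s.
With the tool pointing down it reaches from about 0.35 to 0.85 m from the base axis. Payload 8.1 kg.
Tool frame: the origin (TCP) lies at the centre of the arm's flange, where the gripper is bolted on; the fingertips stand 186 mm ahead of it and the grasp point (between the pads) lies 167 mm ahead of it; z points along the fingers, y is the line along which they close (so a half turn about z gives the same grasp; the last joint's range is limited). The gripper opens to 93 mm and grips with 3 to 60 N. Pads are 15 mm wide; open, the fingers measure 128 mm over their backs; the gripper's body (75 mm by 188 mm) begins 65 mm behind the grasp point.
Start: joints at [1.243, 0.13, 1.488, -0, 1.523, -0.085], TCP at [0.144, 0.582, 0.405] pointing down, gripper open.
Joint ranges: [-2.96, 2.96], [-0.89, 2.26], [0.02, 2.5], [-1.34, 4.48], [0, 2.73], [-2.66, 2.66]. Speed limits (rad/s): [2.39, 2.39, 2.79, 3.14, 3.14, 3.14].

### API

Orientations are given as a rotation vector (axis times angle).
In Python, from plant import robot gives the robot as it stands.
- The arm moves only by the tool apply_moves, never from a script. Its argument "series" is a list of rows, each a list of 2 entries, a list of its own where there are three numbers: the shift along the tool's x, y, z in mm, then the turn, a rotation vector about the tool's x, y, z in rad. A call has 1 to 12 rows; each row shifts and turns the commanded pose from where the row before left it, along the tool's axes as they then stand; what a row does not reach is not made up. A row lasts 1/12 s, in which the tool goes at most 41.7 mm and 7.16 degrees, less where a joint would pass 70% of its speed; a pose out of reach is approached as far as the arm can. A call is refused whole if a number of a shift passes 41.7 or a number of a turn 0.125, either way. A call with a gripper value outside its range is refused whole. "claw" is the opening, from 0 (shut) to 1 (fully open), set as the call begins (left out, the last holds). The fingers move at their own pace and stop on an object; "newtons" is the grip in N (left out, the last holds). Time passes only in rows, so rows that do not move let the fingers close. It gives the time, the measured TCP pose, the force, the opening and the grip force at its end, in the units of the state.
- robot.read_state(): the state, without advancing time (a new reading comes with each control period).
- robot.read_camera(name): name is "side" or "top"; returns (picture, depth): 400x640x3 uint8, blue, green, red; 400x640 float32, m along the optical axis (not along the pixel's ray), 0 where there is no reading.
- robot.calibration(name): a dict with "fx", "fy", "cx", "cy" (pixels), "extrinsics" (4x4, takes a point from world to camera coordinates). Camera axes: x right, y down, z forward; pixel columns grow to the right and rows downward; lengths in m; the calibration is good to about 2 mm. A picture is of the moment at which its call begins. calibration takes no time and is no camera call.
- robot.close_job(): hands the job in; it is judged then, once.
The state is a dict: "t": time; "q": joint angles; "dq": joint speeds; "joint_torque": joint torques, N m; "tool_pos": TCP position; "orientation": TCP orientation; "force": force on the tool from outside, world axes, zero at the start; "wrist_torque": the same for the moment, N m; "opening": finger opening in m; "gripper_force": force on a finger pad.
Only numpy, scipy, OpenCV 4.12 (cv2) and the standard library are available. Lean on these libraries where they do the work, as an engineer would, in place of code of your own. Each camera call takes 0.05 s, during which the arm holds its last target. There are 200 camera calls.

### The job

The small tote tray with the last loose bearing ball hangs by its handle bar on the two hooks of the timber rack. Lift it up and off the hooks, carry it level so that the ball stays in its pocket, and finish while holding it in the gripper, level and still, close beside the open CV joint that stands in the vice: its underside higher than the joint's mouth but by no more than 60 mm, and its side no more than 80 mm from the joint without covering the mouth, so that the mechanic can reach both. Do not knock the vice or joint with the tray, and leave the grease jar, hammer and clamp ring where they are.

Things in the scene. Friction and masses are not known exactly. Their poses are not given: they have to be found in the camera images.
- tray: Loose tote tray: open steel pan 100 mm (its x) by 160 mm (its y), walls 25 mm high, with a drilled wooden insert (top 13 mm up) that has six round pockets 20 mm wide, 3 mm deep, at x = -26 and +26, y = -45, 0 and +45 mm. Two straps at its y ends carry an overhead handle bar. Mass 0.27 to 0.53 kg, centre of mass under the bar's middle. Origin: centre of the underside; z up.
- tray_handle (a point): Centre of the tray's wooden handle bar, 95 mm above the tray's underside; axes as the tray's. The bar runs along y, 154 mm long, section 14 mm (x) by 20 mm (z), and lies on the hooks at y = -50 and +50 mm; between them it is free all round. End straps 30 mm wide at y = -78 and +78 mm.
- ball_center (a point): Centre of the steel bearing ball, 19 mm in diameter, 28 g, that lies loose in one pocket of the tray. It rolls over the pocket's rim if the tray is tipped by about 45 degrees, or less if it is jerked.
- pocket (a point): Point fixed in the tray: where the ball's centre is when it lies in the middle of its pocket (x = -26, y = +45, z = 19.5 mm in the tray's frame; it can roll about 3 mm to each side).
- rack: Fixed pine rack: an upright board 354 mm long (its y), 19 mm thick, top 190 mm above the bench, on two posts with feet 38 mm high reaching 100 mm to -x at y = -145 and +145 mm. Two steel hooks stick out of the board's front along the rack's -x. Nothing stands above the tray's bar. Origin: on the bench under the middle of the board's front face; z up.
- hook_tips (a point): Midpoint between the tops of the two hooks' upturned tips, 105 mm out from the board (rack axes); the hooks are 7 mm thick, at y = -50 and +50 mm from here. The horizontal parts' upper sides, on which the tray's bar lies 72 to 88 mm out from the board, are 15 mm lower: once raised over 15 mm the bar can leave along -x.
- vice: Fixed 80 mm bench vice, x = -105 to +128 mm long (tommy bar, 146 mm across, at the +x end), 190 mm wide over its base lugs, jaws' top 96 mm above the bench. In its jaws stands a constant-velocity joint, mouth up: a round steel bell 90 mm in outer diameter about the vice's z, rim 162 mm above the bench, the highest point. Origin: on the bench under the joint's axis; z up.
- joint_mouth (a point): Centre of the joint's open mouth, in the plane of the rim of the bell (outer diameter 90 mm), 162 mm above the bench; axes as the vice's.
- jar: Bystander: closed grease jar, 68 mm in diameter, 75 mm high, standing beside the vice. Origin: centre of its underside.
- mallet: Bystander: hammer 260 mm long lying on the bench beside the vice, head at its +x end, 26 mm high. Origin: middle of its length, on the bench.
- clamp: Bystander: steel boot clamp ring 92 mm in outer diameter, 10 mm high, lying on the bench. Origin: centre of its underside.

How it is judged:
By the outcome, as a careful person would: the job done as asked, in the order asked, and still so for the second after the job is handed in, while the arm keeps its last pose, push and grip.
It also fails if it takes over 38 s, if anything falls off the work surface, if the arm or the gripper's body presses on something with over 40 N, if the wrist force passes 120 N, or if a joint passes its speed limit or range.

## Working session

There is one attempt and no reset: what is moved stays moved. The work goes in short steps, Python scripts to look and compute and a tool call to move; the robot and the scene stay as the last step left them, time stands still between calls to the robot, and variables do not carry over. Pictures are saved under pics/ and viewed, at most 10 in all, crops included, and the job is handed in when it is done.

Besides the shell and the picture viewer there is one more tool, called after ">>>" by a JSON object that holds its "method" and its "body", one argument or row to a line. apply_moves: Moves the arm, as the interface text tells. Its arguments: {"type":"object","properties":{"series":{"type":"array"},"claw":{"type":"number"},"newtons":{"type":"number"}},"required":["series"]}

```bash
mkdir -p pics; cat > h.py <<'E'
import numpy as np, cv2
from plant import robot
from scipy.spatial.transform import Rotation as R
def cloud(n,tag=None):
    im,d=robot.read_camera(n); c=robot.calibration(n)
    v,u=np.indices(d.shape); E=np.array(c["extrinsics"])
    P=np.stack([(u-c["cx"])/c["fx"]*d,(v-c["cy"])/c["fy"]*d,d],-1)
    W=(P-E[:3,3])@E[:3,:3]; W[d==0]=np.nan
    if tag: cv2.imwrite(f"pics/{tag}.png",im); np.save(f"{tag}.npy",W)
    return im,W
E
python3 - <<'E'
from h import *
cloud("top","top0"); cloud("side","side0")
s=robot.read_state(); print(s)
for n in("top","side"):
    E=np.array(robot.calibration(n)["extrinsics"]); print(n,-E[:3,:3].T@E[:3,3],E[2,:3])
E
```

```text
{'t': 0.1, 'q': array([ 1.24259462e+00,  1.31083302e-01,  1.48920898e+00, -3.78161029e-05,
        1.52300177e+00, -8.53901270e-02]), 'dq': array([-0.00037912, -0.0014565 , -0.00241466, -0.00019668, -0.00058955,
       -0.00087503]), 'joint_torque': array([ 1.37861352e-03, -5.61349511e+01, -4.93089616e+01,  7.69568654e-02,
        2.92044191e-02, -3.65132018e-05]), 'tool_pos': array([0.14416871, 0.58219751, 0.40377229]), 'orientation': array([-3.80430441e-01, -3.11815772e+00,  2.62752008e-03]), 'force': array([ 0.63924973,  0.20499379, -0.59623604]), 'wrist_torque': array([0.00169343, 0.0065019 , 0.00085396]), 'gripper_force': 0.0, 'opening': 0.0931022435243702}
top [ 0.1848545  -0.02176904  1.5443504 ] [ 0.20050786 -0.00781101 -0.97966096]
side [-0.1289803  -0.72673728  0.89349484] [ 0.50838641  0.58997883 -0.62727046]
```

View pics/top0.png

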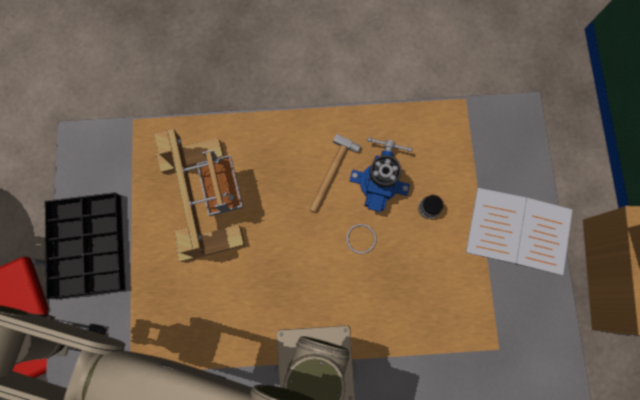

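View pics/side0.png

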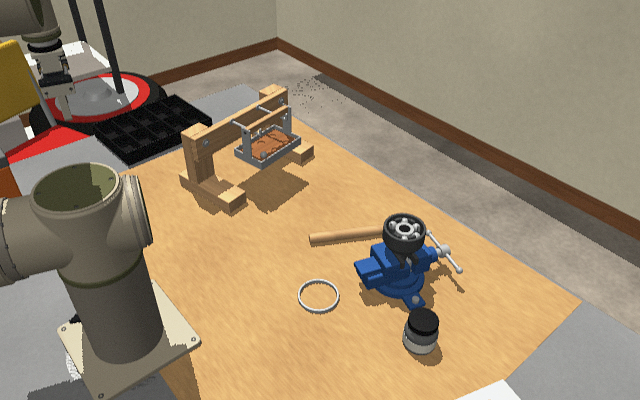

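The top view shows the rack at (190,195) with the tray at (220,183), bar at about (214,180), and the joint mouth at (386,170). The hammer is at (335,172), the ring at (361,239) and the jar at (431,206). The side view agrees.

```bash
python3 - <<'E'
from h import *
W=np.load("top0.npy")
for n,(u0,u1,v0,v1) in dict(rack=(150,250,120,265),vice=(340,412,130,215),jar=(415,445,190,220)).items():
    P=W[v0:v1,u0:u1].reshape(-1,3); P=P[~np.isnan(P[:,0])]
    h,e=np.histogram(P[:,2],np.arange(-.01,.26,.01)); print(n,dict(zip(e[:-1].round(2),h)))
P=W[120:265,150:250]; np.set_printoptions(precision=3,suppress=True)
m=(P[...,2]>.176); 
Q=P[m]; print("board",len(Q)); 
(c,sz,a)=cv2.minAreaRect((Q[:,:2]*1000).astype(np.float32)); print(c,sz,a)
Q=W[130:215,340:412].reshape(-1,3);Q=Q[Q[:,2]>.15]; print("mouth",cv2.minEnclosingCircle((Q[:,:2]*1000).astype(np.float32)),np.median(Q[:,2]),Q[:,2].max())
for (u,v) in [(210,160),(213,170),(214,180),(216,190),(219,200),(430,205),(345,143),(315,208),(361,225),(222,185),(212,213),(240,206)]: print(u,v,W[v,u])
im=cv2.imread("pics/top0.png")[125:265,150:255]; a=cv2.resize(im,None,fx=5,fy=4.2,interpolation=cv2.INTER_CUBIC); cv2.imwrite("pics/c1.png",a)
im=cv2.imread("pics/side0.png")[80:220,170:330]; cv2.imwrite("pics/c2.png",cv2.resize(im,None,fx=4,fy=4,interpolation=cv2.INTER_CUBIC))
E
```

```text
rack {np.float64(-0.01): np.int64(2670), np.float64(0.0): np.int64(5534), np.float64(0.01): np.int64(141), np.float64(0.02): np.int64(78), np.float64(0.03): np.int64(1156), np.float64(0.04): np.int64(556), np.float64(0.05): np.int64(14), np.float64(0.06): np.int64(9), np.float64(0.07): np.int64(16), np.float64(0.08): np.int64(11), np.float64(0.09): np.int64(15), np.float64(0.1): np.int64(59), np.float64(0.11): np.int64(1015), np.float64(0.12): np.int64(411), np.float64(0.13): np.int64(184), np.float64(0.14): np.int64(115), np.float64(0.15): np.int64(102), np.float64(0.16): np.int64(135), np.float64(0.17): np.int64(136), np.float64(0.18): np.int64(805), np.float64(0.19): np.int64(930), np.float64(0.2): np.int64(246), np.float64(0.21): np.int64(102), np.float64(0.22): np.int64(0), np.float64(0.23): np.int64(0), np.float64(0.24): np.int64(0)}
vice {np.float64(-0.01): np.int64(1300), np.float64(0.0): np.int64(2392), np.float64(0.01): np.int64(418), np.float64(0.02): np.int64(263), np.float64(0.03): np.int64(48), np.float64(0.04): np.int64(63), np.float64(0.05): np.int64(159), np.float64(
[... 1276 characters left out ...]
 np.int64(0), np.float64(0.21): np.int64(0), np.float64(0.22): np.int64(0), np.float64(0.23): np.int64(0), np.float64(0.24): np.int64(0)}
board 2141
(528.6823120117188, 303.1086730957031) (354.8114929199219, 166.50570678710938) 10.842985153198242
mouth ((542.869384765625, -237.95753479003906), 45.35020065307617) 0.15806640318519663 0.1721333292384846
210 160 [0.59  0.256 0.211]
213 170 [0.561 0.249 0.209]
214 180 [0.531 0.246 0.212]
216 190 [0.503 0.242 0.209]
219 200 [0.474 0.234 0.209]
430 205 [ 0.448 -0.375  0.073]
345 143 [ 0.673 -0.137  0.031]
315 208 [ 0.469 -0.028  0.029]
361 225 [ 0.41  -0.168  0.009]
222 185 [0.538 0.241 0.121]
212 213 [0.454 0.27  0.132]
240 206 [0.47  0.189 0.131]
```

View pics/c1.png

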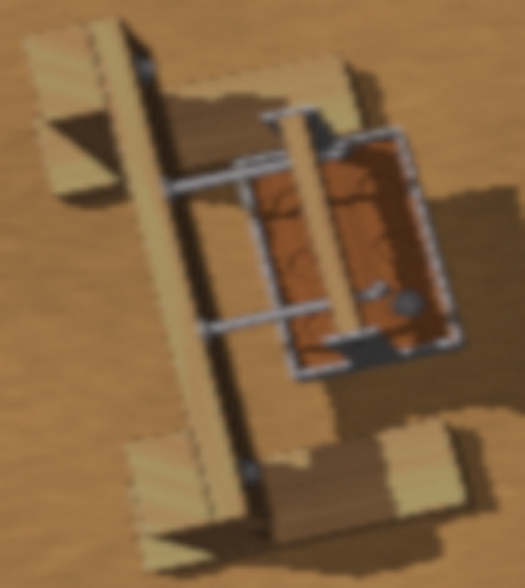

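View pics/c2.png

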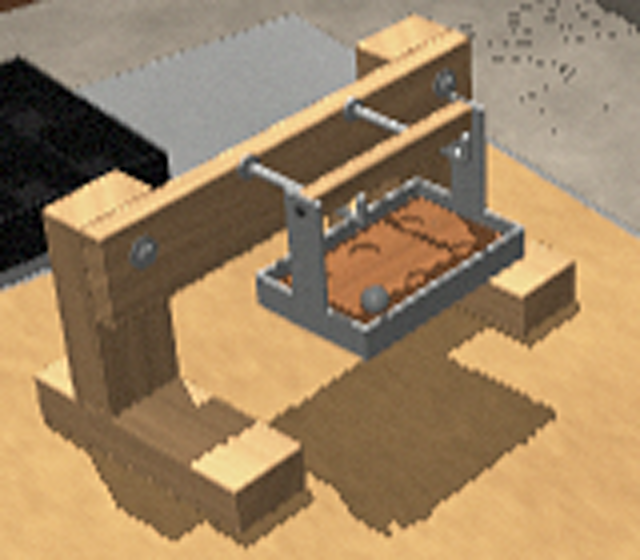

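The crops show the bar running (295,115)–(345,330) in c1, with the ball at (405,303) in the outer pocket nearest the robot. Next I fit the bar and the board.

```bash
python3 - <<'E'
from h import *
np.set_printoptions(precision=4,suppress=True)
W=np.load("top0.npy"); P=W[120:265,150:250].reshape(-1,3)
def fit(Q,n):
    (c,s,a)=cv2.minAreaRect((Q[:,:2]*1000).astype(np.float32)); l=cv2.fitLine((Q[:,:2]*1000).astype(np.float32),cv2.DIST_HUBER,0,.01,.01).ravel()
    print(n,len(Q),np.array(c),np.array(s),a,"line",l,"ang",np.degrees(np.arctan2(l[1],l[0])),"z",np.median(Q[:,2]),np.percentile(Q[:,2],[5,95]))
d=P[:,1]-(.246+ .2*(P[:,0]-.531))
b=P[(abs(d)<.03)&(P[:,2]>.198)]; fit(b,"bar")
fit(P[(abs(d)<.1)&(abs(P[:,0]-.53)<.12)&(P[:,2]>.115)&(P[:,2]<.16)],"tray")
fit(P[(d>.045)&(P[:,2]>.18)],"board")
Q=W[130:215,340:412].reshape(-1,3);Q=Q[Q[:,2]>.15];fit(Q,"mouth")
S=np.load("side0.npy").reshape(-1,3); d=S[:,1]-(.246+ .2*(S[:,0]-.531))
fit(S[(abs(d)<.03)&(abs(S[:,0]-.53)<.1)&(S[:,2]>.203)&(S[:,2]<.23)],"bar side")
Q=S[(abs(S[:,0]-.543)<.055)&(abs(S[:,1]+.238)<.055)&(S[:,2]>.155)];fit(Q,"mouth side")
Q=W[130:215,340:412].reshape(-1,3);Q=Q[(Q[:,2]>.07)&(Q[:,2]<.15)];fit(Q,"jaws")
s=robot.read_state();M=R.from_rotvec(s["orientation"]).as_matrix();print(M, s["tool_pos"])
E
```

```text
bar 355 [540.6039 241.6009] [163.719   40.3891] 11.31726360321045 line [  0.9813   0.1925 536.6002 245.5373] ang 11.096775 z 0.20830537059763898 [0.2009 0.2129]
tray 1292 [542.6393 265.3587] [238.8653 134.001 ] 11.238770484924316 line [  0.7511   0.6602 538.6426 257.1519] ang 41.316467 z 0.12013187052723799 [0.1155 0.1501]
board 1602 [522.1228 337.8713] [354.6175  95.7539] 10.842987060546875 line [  0.9817   0.1906 515.1192 341.5205] ang 10.990133 z 0.19033410552611163 [0.1847 0.1953]
mouth 599 [ 542.4608 -237.8623] [89.0675 88.483 ] 87.65523529052734 line [   0.271    -0.9626  543.6613 -237.4603] ang -74.27506 z 0.15806640318519663 [0.1516 0.1653]
bar side 247 [540.395  241.0192] [166.0403  38.543 ] 10.543811798095703 line [  0.9808   0.1948 532.9167 241.1668] ang 11.232293 z 0.20702610265394933 [0.2037 0.2094]
mouth side 707 [ 540.5442 -241.0729] [90.0685 89.444 ] 74.51126861572266 line [   0.7617    0.648   540.0336 -242.3688] ang 40.389755 z 0.15825694876798016 [0.1554 0.1622]
jaws 714 [ 533.1138 -234.0364] [ 84.1126 192.0531] 80.88821411132812 line [   0.9675   -0.2529  496.8814 -221.6538] ang -14.651673 z 0.09357865279116988 [0.0722 0.1473]
[[-0.9707  0.2404 -0.0005]
 [ 0.2404  0.9707 -0.0016]
 [ 0.0001 -0.0017 -1.    ]] [0.1442 0.5822 0.4038]
```

>>> {"method": "apply_moves", "body": {
  "series": [
    [[0,0,-10],[0,0,-0.0725]],
    [[0,0,-12],[0,0,-0.0725]],
    [[0,0,-12],[0,0,-0.0725]],
    [[0,0,-12],[0,0,-0.0725]],
    [[0,0,-6],[0,0,-0.0725]],
    [[0,0,0],[0,0,-0.0725]],
    [[-8,-10,0],[0,0,0]],
    [[-16,-20,0],[0,0,0]],
    [[-24,-30,0],[0,0,0]],
    [[-24,-30,0],[0,0,0]],
    [[-24,-30,0],[0,0,0]],
    [[-24,-30,0],[0,0,0]]
  ],
  "claw": 0.8,
  "newtons": 45
}}

```text
t: 1.1
tool_pos: [0.2919, 0.456, 0.4559]
orientation: [0.298, -3.127, 0.002]
force: [0.3, -0.1, 0.3]
opening: 0.0741
gripper_force: 0.0
```

>>> {"method": "apply_moves", "body": {
  "series": [
    [[-24,-30,0],[0,0,0]],
    [[-24,-30,0],[0,0,0]],
    [[-24,-30,0],[0,0,0]],
    [[-24,-30,0],[0,0,0]],
    [[-24,-30,0],[0,0,0]],
    [[-24,-30,0],[0,0,0]],
    [[-24,-30,0],[0,0,0]],
    [[-16,-20,0],[0,0,0]],
    [[-8,-10,0],[0,0,0]],
    [[0,0,0],[0,0,0]],
    [[0,0,0],[0,0,0]]
  ]
}}

```text
t: 2.02
tool_pos: [0.525, 0.2586, 0.456]
orientation: [0.297, -3.126, 0.0]
force: [0.0, 0.4, -0.4]
opening: 0.0745
gripper_force: 0.0
```

```bash
cat > to.py <<'E'
from h import *
import sys
np.set_printoptions(precision=4,suppress=True)
s=robot.read_state();M=R.from_rotvec(s["orientation"]).as_matrix()
t=np.array(list(map(float,sys.argv[1:4]))); yaw=np.radians(float(sys.argv[4]))
y=np.array([-np.sin(yaw),np.cos(yaw),0]);z=np.array([0,0,-1.]);T=np.stack([np.cross(y,z),y,z],1)
print("t",s["t"],"pos",s["tool_pos"],"F",s["force"],"open",s["opening"],s["gripper_force"],"q",s["q"])
print("grasp pt",s["tool_pos"]+.167*M[:,2])
print("tool shift mm",M.T@(t-s["tool_pos"])*1000,"turn",R.from_matrix(M.T@T).as_rotvec())
E
python3 to.py .538 .2445 .366 11.05
```

```text
t 2.0167 pos [0.525  0.2586 0.456 ] F [ 0.0195  0.4    -0.4474] open 0.07451178899370135 0.0 q [ 0.37    0.0754  1.4543  0.0004  1.6135 -1.3902]
grasp pt [0.5247 0.2586 0.289 ]
tool shift mm [-10.2763 -16.3276  90.0029] turn [ 0.0001 -0.0016 -0.0034]
```

>>> {"method": "apply_moves", "body": {
  "series": [
    [[-4,-6,2],[0,-0.0008,-0.0034]],
    [[-4,-7,6],[0,-0.0008,0]],
    [[-2,-3,10],[0,0,0]],
    [[0,0,12],[0,0,0]],
    [[0,0,12],[0,0,0]],
    [[0,0,12],[0,0,0]],
    [[0,0,12],[0,0,0]],
    [[0,0,12],[0,0,0]],
    [[0,0,8],[0,0,0]],
    [[0,0,4],[0,0,0]],
    [[0,0,0],[0,0,0]],
    [[0,0,0],[0,0,0]]
  ]
}}

```text
t: 3.02
tool_pos: [0.5381, 0.2455, 0.3669]
orientation: [-0.307, 3.125, 0.0]
force: [-0.4, -0.0, -0.1]
opening: 0.0747
gripper_force: 0.0
```

```bash
python3 to.py .538 .2445 .366 11.05; python3 - <<'E'
from h import *
im,W=cloud("side","side1"); cv2.imwrite("pics/c3.png",cv2.resize(im[60:220,170:330],None,fx=3.5,fy=3.5,interpolation=cv2.INTER_CUBIC))
E
```

```text
t 3.0167 pos [0.5381 0.2455 0.3669] F [-0.3665 -0.034  -0.1062] open 0.07467944179373268 0.0 q [ 0.3415  0.1264  1.5618 -0.0002  1.4517 -1.425 ]
grasp pt [0.5383 0.2456 0.1999]
tool shift mm [ 0.2664 -0.9886  0.8958] turn [0.     0.0017 0.0028]
```

View pics/c3.png

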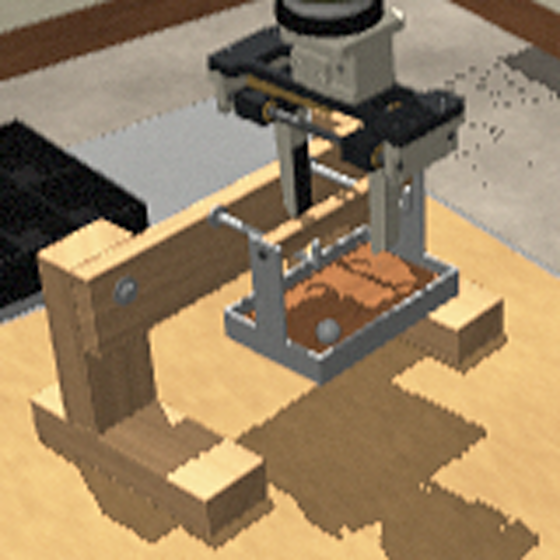

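The fingers straddle the bar between the hooks, with the front finger at (385,200) and the ball in its pocket at (328,330). Now I close.

>>> {"method": "apply_moves", "body": {
  "series": [
    [[0,0,0],[0,0,0]],
    [[0,0,0],[0,0,0]],
    [[0,0,0],[0,0,0]],
    [[0,0,0],[0,0,0]],
    [[0,0,0],[0,0,0]],
    [[0,0,0],[0,0,0]],
    [[0,0,0],[0,0,0]],
    [[0,0,0],[0,0,0]]
  ],
  "claw": 0.3,
  "newtons": 45
}}

```text
t: 3.73
tool_pos: [0.538, 0.2454, 0.3667]
orientation: [-0.307, 3.125, 0.0]
force: [1.1, -0.3, 0.1]
opening: 0.0291
gripper_force: 0.0
```

>>> {"method": "apply_moves", "body": {
  "series": [
    [[0,0,0],[0,0,0]],
    [[0,0,0],[0,0,0]],
    [[0,0,0],[0,0,0]],
    [[0,0,0],[0,0,0]],
    [[0,0,0],[0,0,0]],
    [[0,0,0],[0,0,0]],
    [[0,0,0],[0,0,0]],
    [[0,0,0],[0,0,0]]
  ],
  "claw": 0,
  "newtons": 45
}}

```text
t: 4.4
tool_pos: [0.538, 0.2455, 0.3668]
orientation: [-0.307, 3.125, 0.0]
force: [-0.3, 1.6, 0.8]
opening: 0.0137
gripper_force: 45.0
```

Gripped at 13.7 mm, as the bar's width predicts. I lift 28 mm gently.

>>> {"method": "apply_moves", "body": {
  "series": [
    [[0,0,-1],[0,0,0]],
    [[0,0,-2],[0,0,0]],
    [[0,0,-3],[0,0,0]],
    [[0,0,-4],[0,0,0]],
    [[0,0,-4],[0,0,0]],
    [[0,0,-4],[0,0,0]],
    [[0,0,-4],[0,0,0]],
    [[0,0,-3],[0,0,0]],
    [[0,0,-2],[0,0,0]],
    [[0,0,-1],[0,0,0]],
    [[0,0,0],[0,0,0]],
    [[0,0,0],[0,0,0]]
  ]
}}

```text
t: 5.4
tool_pos: [0.5379, 0.2454, 0.3946]
orientation: [-0.307, 3.125, 0.0]
force: [-0.7, -0.7, -3.7]
opening: 0.0135
gripper_force: 45.0
```

```bash
python3 to.py .5175 -.111 .456 11.05; python3 - <<'E'
from h import *
print(robot.read_state()["wrist_torque"])
im,W=cloud("side","side2"); cv2.imwrite("pics/c4.png",cv2.resize(im[60:220,170:330],None,fx=3.5,fy=3.5,interpolation=cv2.INTER_CUBIC))
E
```

```text
t 5.4 pos [0.5379 0.2454 0.3946] F [-0.7141 -0.7316 -3.7483] open 0.013519351310198031 44.99745190143585 q [ 0.3414  0.1109  1.5277 -0.0002  1.5016 -1.4249]
grasp pt [0.5382 0.2455 0.2276]
tool shift mm [  89.2327 -345.6679  -61.4833] turn [-0.      0.0014  0.0027]
[ 0.02659807 -0.00111652 -0.00097703]
```

View pics/c4.png

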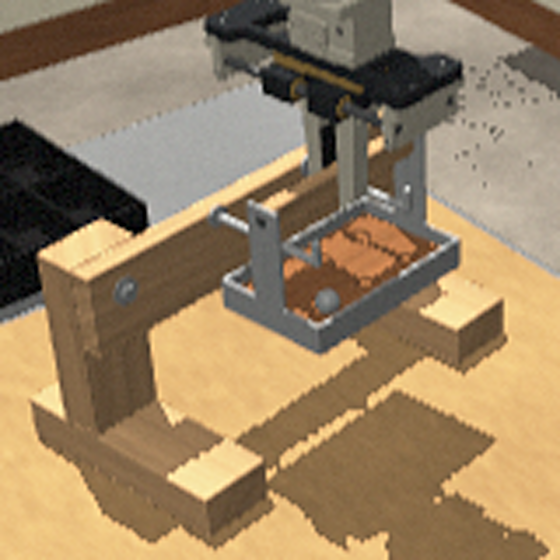

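The tray hangs level, its bar above the hook tips, with the ball at (327,298) still in its pocket. Now I move out along the hooks.

>>> {"method": "apply_moves", "body": {
  "series": [
    [[0,-1,0],[0,0,0]],
    [[0,-2,0],[0,0,0]],
    [[0,-4,0],[0,0,0]],
    [[0,-6,0],[0,0,0]],
    [[0,-8,0],[0,0,0]],
    [[0,-8,0],[0,0,0]],
    [[0,-8,0],[0,0,0]],
    [[0,-8,0],[0,0,0]],
    [[0,-8,0],[0,0,0]],
    [[0,-8,0],[0,0,0]],
    [[0,-8,0],[0,0,0]],
    [[0,-8,0],[0,0,0]]
  ]
}}

```text
t: 6.45
tool_pos: [0.5531, 0.1691, 0.3948]
orientation: [-0.306, 3.125, 0.0]
force: [0.1, 1.1, -2.9]
opening: 0.0135
gripper_force: 45.0
```

>>> {"method": "apply_moves", "body": {
  "series": [
    [[1,-8,-1],[0,0,0]],
    [[2,-8,-2],[0,0,0]],
    [[3,-8,-3],[0,0,0]],
    [[4,-8,-4],[0,0,0]],
    [[5,-8,-4],[0,0,0]],
    [[5,-8,-4],[0,0,0]],
    [[5,-8,-4],[0,0,0]],
    [[5,-8,-4],[0,0,0]],
    [[5,-8,-4],[0,0,0]],
    [[5,-8,-4],[0,0,0]],
    [[5,-8,-4],[0,0,0]],
    [[5,-8,-4],[0,0,0]]
  ]
}}

```text
t: 7.45
tool_pos: [0.5221, 0.0652, 0.4371]
orientation: [-0.307, 3.125, 0.0]
force: [0.8, -0.1, -3.9]
opening: 0.0136
gripper_force: 45.0
```

>>> {"method": "apply_moves", "body": {
  "series": [
    [[5,-8,-4],[0,0,0]],
    [[5,-8,-4],[0,0,0]],
    [[5,-8,-4],[0,0,0]],
    [[5,-8,-3],[0,0,0]],
    [[4,-8,-2],[0,0,0]],
    [[4,-8,-1],[0,0,0]],
    [[3,-7,0],[0,0,0]],
    [[2,-5,0],[0,0,0]],
    [[1,-3,0],[0,0,0]],
    [[0,-1,0],[0,0,0]],
    [[0,0,0],[0,0,0]],
    [[0,0,0],[0,0,0]]
  ]
}}

```text
t: 8.45
tool_pos: [0.5016, -0.0032, 0.4544]
orientation: [-0.307, 3.125, 0.001]
force: [0.2, -0.4, -3.0]
opening: 0.0137
gripper_force: 45.0
```

```bash
python3 to.py .5175 -.111 .456 11.05; python3 - <<'E'
from h import *
im,W=cloud("top","top3"); im2,_=cloud("side","side3")
cv2.imwrite("pics/c5.png",np.hstack([cv2.resize(im[120:260,270:450],(390,303)),cv2.resize(im2[120:340,290:490],(390,303*390//390))]))
E
```

```text
t 8.45 pos [ 0.5016 -0.0032  0.4544] F [ 0.1658 -0.424  -3.041 ] open 0.013692796266374454 44.997459053993225 q [-0.1089 -0.1546  1.681   0.0007  1.6139 -1.8754]
grasp pt [ 0.5018 -0.0031  0.2874]
tool shift mm [   5.392  -108.8473   -1.6195] turn [0.0003 0.0014 0.0029]
```

View pics/c5.png

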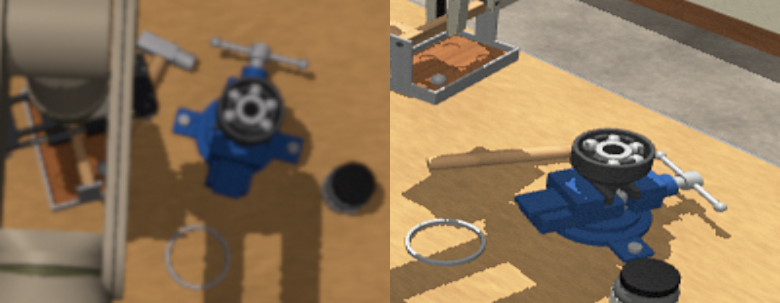

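The tray is level and the ball is in its pocket at (438,78) in the right half. The joint ahead is clear. This is the final leg.

>>> {"method": "apply_moves", "body": {
  "series": [
    [[0,-1,0],[0,0,0]],
    [[0,-3,0],[0,0,0]],
    [[0,-5,0],[0,0,0]],
    [[0,-7,0],[0,0,0]],
    [[1,-8,0],[0,0,0]],
    [[1,-8,0],[0,0,0]],
    [[1,-8,0],[0,0,0]],
    [[1,-8,0],[0,0,0]],
    [[1,-8,0],[0,0,0]],
    [[0,-8,0],[0,0,0]],
    [[0,-8,0],[0,0,0]],
    [[0,-8,0],[0,0,0]]
  ]
}}

```text
t: 9.55
tool_pos: [0.5123, -0.0837, 0.4546]
orientation: [-0.306, 3.125, 0.0]
force: [0.1, 0.2, -2.9]
opening: 0.0134
gripper_force: 45.0
```

>>> {"method": "apply_moves", "body": {
  "series": [
    [[0,-8,0],[0,0,0]],
    [[0,-7,0],[0,0,0]],
    [[0,-6,0],[0,0,0]],
    [[0,-4,0],[0,0,0]],
    [[0,-3,0],[0,0,0]],
    [[0,-1,0],[0,0,0]],
    [[0,0,0],[0,0,0]],
    [[0,0,0],[0,0,0]],
    [[0,0,0],[0,0,0]],
    [[0,0,0],[0,0,0]],
    [[0,0,0],[0,0,0]],
    [[0,0,0],[0,0,0]]
  ]
}}

```text
t: 10.55
tool_pos: [0.5178, -0.1111, 0.4546]
orientation: [-0.307, 3.125, 0.0]
force: [-1.0, -0.0, -3.3]
opening: 0.0138
gripper_force: 45.0
```

```bash
python3 to.py .5175 -.111 .456 11.05; python3 - <<'E'
from h import *
np.set_printoptions(precision=4,suppress=True)
im,W=cloud("top","top4"); im2,S=cloud("side","side4")
cv2.imwrite("pics/c6.png",np.hstack([cv2.resize(im[110:260,270:450],(390,325)),cv2.resize(im2[90:270,290:490],(390,325+26))[:325]]))
a=np.radians(11.05);ax=np.array([-np.sin(a),np.cos(a)]);ay=np.array([np.cos(a),np.sin(a)])
g=robot.read_state()["tool_pos"][:2]
for n,C in(("top",W),("side",S)):
    P=C.reshape(-1,3);P=P[(P[:,2]>.18)&(P[:,2]<.235)]; r=P[:,:2]-g; lx=r@ax; ly=r@ay
    k=(abs(lx)<.075)&(abs(ly)<.11); print(n,k.sum(),"x",np.percentile(lx[k],[1,99]),"y",np.percentile(ly[k],[1,99]),"z",np.percentile(P[k,2],[1,50,99]))
    for s in(-1,1):
        m=k&(abs(ly-s*.07)<.02); 
        if m.sum(): print(s,np.percentile(P[m,2],[2,50,90]))
E
```

```text
t 10.55 pos [ 0.5178 -0.1111  0.4546] F [-1.0042 -0.0499 -3.3454] open 0.01376847361733561 44.997607469558716 q [-0.3085 -0.0774  1.6095  0.0008  1.6081 -2.0751]
grasp pt [ 0.5181 -0.1111  0.2876]
tool shift mm [ 0.2829  0.1759 -1.3895] turn [-0.      0.0016  0.003 ]
top 957 x [-0.0465  0.0508] y [-0.078   0.0738] z [0.1956 0.205  0.2233]
-1 [0.1951 0.2053 0.2181]
1 [0.1986 0.2054 0.2141]
side 2485 x [-0.0517  0.0473] y [-0.081   0.0803] z [0.1911 0.204  0.2321]
-1 [0.191  0.2058 0.2189]
1 [0.1962 0.2048 0.2217]
```

View pics/c6.png

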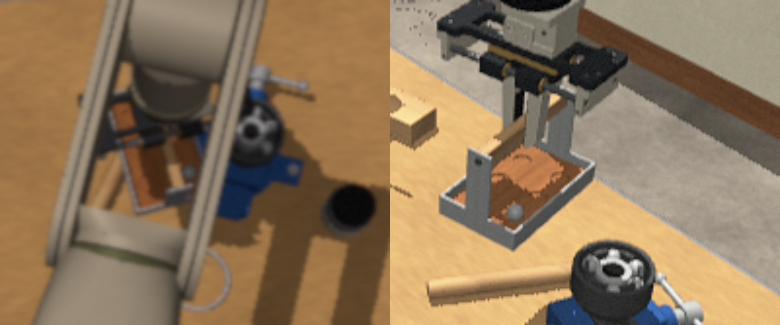

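The tray is level with its underside at about 0.192 m, 30 mm above the mouth, and about 35 mm to the side of the joint. The ball is in its pocket at (515,212). I hand in.

```bash
python3 -c "
from plant import robot
print(robot.close_job())"
```

```text
the job is handed in; nothing more can be done
None
```

The job is handed in: the tray is off the hooks and held level and still in the gripper, about 35 mm beside the CV joint with its underside about 30 mm above the mouth, and the ball is in its pocket.

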